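# Unload the bottle shaker into the sample carrier

### The arm

A 6-joint arm with a two-finger parallel gripper is mounted at the origin on the work surface. World frame = base frame: x ahead of the robot, y to its left, z up, the work surface at z = 0. Lengths are in mm, angles in rad, forces in N, time in s.
With the tool pointing down it reaches from about 425 to 925 mm from the base axis. Payload 12.5 kg.
Tool frame: the origin (TCP) lies between the finger pads; the fingertips stand 22 mm ahead of it and the grasp point (between the pads) lies 3 mm ahead of it; z points along the fingers, y is the line along which they close (so a half turn about z gives the same grasp; the last joint's range is limited). The gripper opens to 85 mm and grips with 20 to 120 N. Pads are 22 mm wide; open, the fingers measure 114 mm over their backs; the gripper's body (76 mm by 85 mm) begins 54 mm behind the grasp point. The pads swing forward as they close: fully open they stand 13 mm farther back than shut.
Start: joints at [-1.418, 0.491, 1.559, -0, 1.092, -0.106], TCP at [159.972, -604.195, 253.327] pointing down, gripper open.
Joint ranges: [-3.1, 3.1], [-0.84, 2.19], [0.05, 2.79], [-1.13, 4.28], [0.06, 2.93], [-2.69, 2.69]. Speed limits (rad/s): [2.22, 2.22, 2.79, 3.14, 3.14, 3.14].

### API

Orientations are given as [roll, pitch, yaw] about the fixed x, y, z axes, in that order (R = Rz(yaw) Ry(pitch) Rx(roll)).
In Python, from station import status, vision, manip, spotter gives the robot as it stands.
- The arm moves only by the shell command python3 -m pendant 'ROWS' [FORCE]. ROWS is JSON, a list of rows, each an object with "travel": the shift along the world's x, y, z in mm, a list of three; "rot": the turn, a rotation vector about the world's x, y, z in degrees, a list of three; "fingers": the closure in counts, from 0 (fully open) to 255 (shut). A call has 1 to 20 rows; each row is the pose to reach, as a shift and turn from the pose commanded when the call began; what a row does not reach only later rows make up. A row lasts 1/8 s, in which the tool goes at most 62.5 mm and 10.7 degrees, less where a joint would pass 70% of its speed; a pose out of reach is approached as far as the arm can. A call with a gripper value outside its range is refused whole. The fingers move at their own pace and stop on an object; FORCE is the grip in N (left out, the last holds). Time passes only in rows, so rows that repeat a pose let the fingers close. It gives the time, the measured TCP pose, the force, the opening and the grip force at its end, in the units of the state.
- status.state(): the state, without advancing time (a new reading comes with each control period).
- vision.get_image(name): name is "scene" or "top" or "wrist"; returns the picture (400x640x3 uint8, red, green, blue); there is no depth.
- vision.calibration(name): a dict with "fx", "fy", "cx", "cy" (pixels), "position" and "orientation" of the camera in the world. Camera axes: x right, y up, looking along -z (the intrinsics and any distortion apply to the point x, -y, -z); pixel columns grow to the right and rows downward; lengths in mm; the calibration is good to about 2 mm. The wrist camera is an equidistant fisheye: a pixel r from the principal point sees the ray r / f radians off the axis. A picture is of the moment at which its call begins: read the wrist's pose just before it. calibration takes no time and is no camera call; for the wrist camera it gives the pose at the moment of the call.
- manip.finish_job(): hands the job in; it is judged then, once.
Trained networks look in the newest picture that a camera, given by its name, has taken for a name from the list of things; names that differ only in an ending like _2 or _b are one class to them, and where a whole thing is asked for, a point or a joint stands for the part that bears it (a point fixed in the world has none). Each returns a list of dicts, best first, with "score" (0 to 1); they miss things now and then, are a little off and sometimes report something else, mostly with a low value. They report only what shows in the picture. A call takes as long as a camera call. They do not tell look-alikes from the thing itself.
- spotter.look_for(camera, thing): "pixel" ([column, row] in pixels, amid what is visible of it).
The state is a dict: "time": time; "joint_pos": joint angles; "qvel": joint speeds; "effort": joint torques, N m; "tool_pos": TCP position; "ee_rot": TCP orientation; "wrist_force": force on the tool from outside, world axes, zero at the start; "moment": the same for the moment, N m; "finger_gap": finger opening in mm; "grip_force": force on a finger pad.
Only numpy, scipy, OpenCV 4.12 (cv2) and the standard library are available. Lean on these libraries where they do the work, as an engineer would, in place of code of your own. Each camera call takes 0.05 s, during which the arm holds its last target. There are 200 camera calls.

### The job

Unload the shaker: lift its hold-down plate straight up off the two dowels, keeping it level until it is clear, and lay it flat, handle up, in the middle of the rubber mat; also fold the sample carrier's lid open to about 110 degrees, leaning back just past upright, so that it stands clear of the work. Then stand every sample jar upright inside the carrier and fold the lid fully shut. Leave the amber bottle, the tube rack and the dish of thumb nuts where they are.

Things in the scene. Friction and masses are not known exactly. Their poses are not given: they have to be found in the camera images.
- shaker: mini bottle shaker, fixed, white housing, 204 (x) x 244 mm (y). Origin: centre of its underside on the bench, z up. On its flat platform, 85 mm above the bench, with a rim 4 mm thick rising 14 mm all round its edge, up to four jars stand near x = +-43, y = +-32 mm. The hold-down plate lies over them, on two posts
- dowel_left (a point): tip of the steel dowel on the shaker's y = +88 mm side (x = 0), 177 mm above the bench: 10 mm thick, it rises 35 mm from the shoulder of an 18 mm post that stands on the platform; the plate rests on that shoulder
- dowel_right (a point): tip of the like dowel at y = -88 mm
- plate_grip (a point): centre of the handle of the grey hold-down plate (loose, 0.3 to 0.5 kg, 150 x 206 x 10 mm, long side along y), held by two dowel holes with 1.5 mm play; binds if pulled askew. The handle is a steel bridge along y, 12 x 12 mm in section, 112 mm long, over the plate's centre. This point is 42 mm above the plate's underside (184 mm above the bench when seated), z normal to the plate
- carrier: sample carrier, fixed: white open-topped box 166 (x) x 216 (y) x 68 mm high, walls and floor 8 mm thick (inside 150 x 200 mm), with a lid hinged on the top of its +x wall. Origin: centre of its underside on the bench, z up. It stands left or right of the shaker
- carrier_lid (a joint): angle of the carrier's lid, rad: 0 shut flat on the rim, 1.57 upright, 1.92 = 110 degrees, stop at 2.4 (leaning right back). The hinge is stiff: the lid stays at any angle; moving it takes up to about 4 N at the tab
- lid_tab (a point): gripping point in the grey tab at the middle of the lid's free edge. The lid is a white panel 168 mm from hinge to free edge, 216 mm wide, 8 mm thick; the tab sticks out 42 mm beyond, 40 mm wide along the hinge, 8 mm thick. This point is 28 mm out from the lid's edge, 196 mm from the hinge line, 4 mm above the lid's underside
- lid_hinge (a point): middle of the lid's hinge line, at x = +83 mm, y = 0 of the carrier, 68 mm above the bench; the hinge line runs along the carrier's y
- mat: flat light grey silicone rubber bench mat, fixed, 200 (x) x 260 (y) x 4 mm thick. Origin: centre of its underside. It lies on the other side of the shaker from the carrier
- amber_bottle: bystander: amber glass reagent bottle, 72 mm diameter, 150 mm tall, origin at the centre of its base
- tube_rack: bystander: teal wire test-tube rack with tubes, about 65 x 145 x 105 mm, origin at the centre of its base
- nut_dish: bystander: glass dish 90 mm across, 14 mm high, holding the two brass thumb nuts already taken off the shaker, origin at the centre of its base
- jar1_center (a point): centre of a capped white sample jar (loose, all alike): upright cylinder 54 mm diameter, 54 mm tall, 0.08 to 0.17 kg; this point is 27 mm above its base, z along its axis. May be absent
- jar2_center (a point): centre of a capped white sample jar (loose, all alike): upright cylinder 54 mm diameter, 54 mm tall, 0.08 to 0.17 kg; this point is 27 mm above its base, z along its axis. May be absent
- jar3_center (a point): centre of a capped white sample jar (loose, all alike): upright cylinder 54 mm diameter, 54 mm tall, 0.08 to 0.17 kg; this point is 27 mm above its base, z along its axis. May be absent
- jar4_center (a point): centre of a capped white sample jar (loose, all alike): upright cylinder 54 mm diameter, 54 mm tall, 0.08 to 0.17 kg; this point is 27 mm above its base, z along its axis. May be absent
Mind the look-alikes: they are no part of the job. Leave any brown, green or purple look-alike of the part that bears jar4_center alone.

How it is judged:
By the outcome, as a careful person would: the job done as asked, in the order asked, and still so for the second after the job is handed in, with the robot touching nothing.
Of jar1, jar2, jar3, jar4 only 2 to 4 are there at a start; the rules pass over those that are not, and their reading is None.
At some moment in a run one of jar1, jar2, jar3, jar4 may be knocked a few centimetres aside while the robot is not near it.
Once in a run the grip may slacken for a moment while it holds something.
It also fails if it takes over 210 s, if anything falls off the work surface, if the arm or the gripper's body presses on something with over 40 N, if the wrist force passes 120 N, or if a joint passes its speed limit or range.

## Working session

There is one attempt and no reset: what is moved stays moved. The work goes in short steps, Python scripts to look and compute and a shell command to move; the robot and the scene stay as the last step left them, time stands still between calls to the robot, and variables do not carry over. Pictures are saved under pics/ and viewed, at most 14 in all, crops included, and the job is handed in when it is done.

```bash
ls; mkdir -p pics; cat > h.py <<'E'
import numpy as np, cv2
from scipy.spatial.transform import Rotation as R
from station import status, vision, manip, spotter
def snap(cam,fn=None):
    im=vision.get_image(cam)
    if fn: cv2.imwrite('pics/'+fn,cv2.cvtColor(im,cv2.COLOR_RGB2BGR))
    return im
def Rot(o):
    o=np.array(o,float)
    if o.shape==(3,3): return o
    return R.from_euler('xyz',o).as_matrix() if o.size==3 else R.from_quat(o).as_matrix()
def ray(c,px,cam):
    u=(px[0]-c['cx'])/c['fx']; v=(px[1]-c['cy'])/c['fy']
    if cam=='wrist':
        r=np.hypot(u,v); s=np.sin(r)/r if r>1e-9 else 1
        d=np.array([u*s,v*s,np.cos(r)])
    else: d=np.array([u,v,1.])
    return Rot(c['orientation'])@np.array([d[0],-d[1],-d[2]])
def at_z(c,px,cam,z):
    d=ray(c,px,cam);p=np.array(c['position']);return p+d*(z-p[2])/d[2]
def proj(c,P,cam):
    q=Rot(c['orientation']).T@(np.array(P)-c['position']);q=np.array([q[0],-q[1],-q[2]])
    if cam=='wrist':
        r=np.hypot(q[0],q[1]);t=np.arctan2(r,q[2]);q=np.array([q[0]/r*t,q[1]/r*t,1]) if r>0 else q
    else:q=q/q[2]
    return np.array([c['cx']+c['fx']*q[0],c['cy']+c['fy']*q[1]])
E
python3 - <<'E'
from h import *
for c in ['scene','top','wrist']:
    snap(c,c+'0.png'); print(c,vision.calibration(c))
for n,zz in [('shaker',85),('plate_grip',184),('dowel_left',177),('dowel_right',177),('carrier',68),('lid_tab',72),('lid_hinge',68),('mat',4),('amber_bottle',150),('tube_rack',100),('nut_dish',10),('jar1_center',140)]:
    for cam in ['top','scene']:
        k=vision.calibration(cam)
        print(n,cam,[(np.round(d['pixel']).tolist(),round(d['score'],2),at_z(k,d['pixel'],cam,zz).round()[:2].tolist()) for d in spotter.look_for(cam,n)[:5]])
print(status.state())
E
```

```text
pics
scene {'fx': 378.36664293574154, 'fy': 378.36664293574154, 'cx': 314.1141863981171, 'cy': 202.32207025273442, 'position': array([1328.43670403, -127.55938812,  623.20605861]), 'orientation': array([ 0.99162043, -0.01579145,  1.41617854])}
top {'fx': 389.54795866909876, 'fy': 389.54795866909876, 'cx': 312.41153930132236, 'cy': 201.5615564798867, 'position': array([ 336.53726054,  -10.27878833, 1152.44577733]), 'orientation': array([ 0.21107053,  0.00531825, -1.59326141])}
wrist {'fx': 309.70691628693146, 'fy': 309.70691628693146, 'cx': 323.36864902669424, 'cy': 203.98290283595472, 'position': array([ 226.67434766, -585.30263831,  375.04628468]), 'orientation': array([-0.27724181,  0.00243447, -1.31212753])}
shaker top [([312.0, 223.0], 0.58, [504.0, -7.0])]
shaker scene [([310.0, 238.0], 0.93, [663.0, -24.0]), ([429.0, 187.0], 0.33, [483.0, 338.0])]
plate_grip top [([317.0, 192.0], 0.85, [570.0, -22.0])]
plate_grip scene [([312.0, 201.0], 0.81, [661.0, -22.0])]
dowel_left top [([311.0, 224.0], 0.62, [488.0, -5.0])]
dowel_left scene [([307.0, 241.0], 0.65, [785.0, -49.0]), ([317.0
[... 1285 characters left out ...]
e': 1.35, 'joint_pos': array([-1.41759054e+00,  4.90876862e-01,  1.55889361e+00, -1.73129940e-05,
        1.09171385e+00, -1.05636130e-01]), 'qvel': array([-7.03875603e-04, -2.56090741e-05,  5.60392177e-06,  1.17209617e-03,
       -1.07379568e-03, -1.99976179e-05]), 'effort': array([ 1.25356917e-03, -6.18273854e+01, -2.61842430e+01, -1.02813749e-04,
        4.13840016e-04, -1.40089199e-05]), 'tool_pos': array([ 159.97424464, -604.19212338,  253.34352943]), 'ee_rot': array([3.14148654e+00, 2.67018011e-05, 2.58849897e-01]), 'wrist_force': array([-0.0515734 ,  0.46480483,  0.41477264]), 'moment': array([-0.03199574, -0.01052426, -0.0422968 ]), 'grip_force': 0.0, 'finger_gap': 85.62393837692689}
```

View pics/scene0.png

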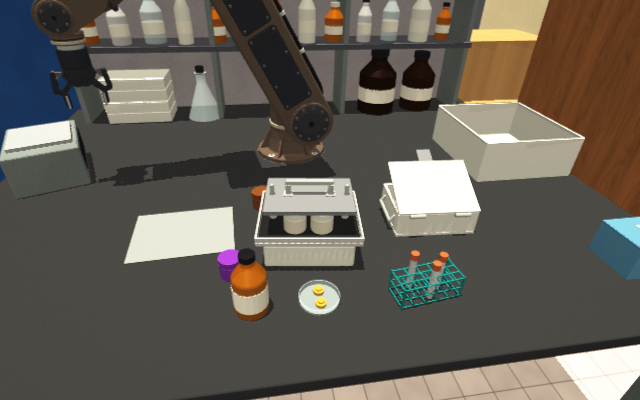

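View pics/top0.png

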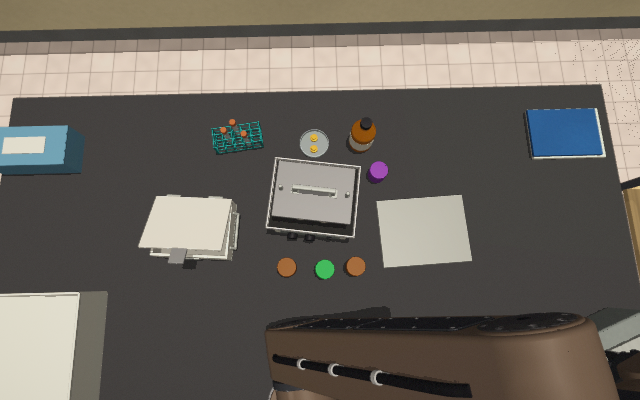

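Both views agree: the shaker is central with the plate handle at about top (315,191), the carrier is on the left with its lid partly open (tab at top (178,256)), and the mat is on the right. Brown, green and purple look-alike jars stand around the shaker. I'll move over the shaker for a close look.

```bash
python3 -m pendant '[{"travel":[20,40,60],"rot":[0,0,8],"fingers":0},{"travel":[60,90,100],"rot":[0,0,16],"fingers":0},{"travel":[100,135,110],"rot":[0,0,25],"fingers":0},{"travel":[140,185,120],"rot":[0,0,34],"fingers":0},{"travel":[175,235,130],"rot":[0,0,43],"fingers":0},{"travel":[210,285,140],"rot":[0,0,52],"fingers":0},{"travel":[245,335,150],"rot":[0,0,60],"fingers":0},{"travel":[280,385,150],"rot":[0,0,68],"fingers":0},{"travel":[315,435,150],"rot":[0,0,75],"fingers":0},{"travel":[350,485,150],"rot":[0,0,75],"fingers":0},{"travel":[380,535,150],"rot":[0,0,75],"fingers":0},{"travel":[400,580,150],"rot":[0,0,75],"fingers":0},{"travel":[400,580,150],"rot":[0,0,75],"fingers":0},{"travel":[400,580,150],"rot":[0,0,75],"fingers":0}]' 40
python3 - <<'E'
from h import *
im=snap('wrist','w1.png'); k=vision.calibration('wrist'); print(k)
np.savez('pics/w1k.npz',**k)
for n,zz in [('plate_grip',184),('dowel_left',177),('dowel_right',177),('lid_tab',130),('jar1_center',112)]:
    print(n,[(np.round(d['pixel']).tolist(),round(d['score'],2),at_z(k,d['pixel'],'wrist',zz).round()[:2].tolist()) for d in spotter.look_for('wrist',n)[:5]])
t=snap('top')[100:300,120:480]
cv2.imwrite('pics/t1.png',cv2.cvtColor(cv2.resize(t,None,fx=2.2,fy=2.2,interpolation=cv2.INTER_CUBIC),cv2.COLOR_RGB2BGR))
s=status.state();print(s['time'],s['tool_pos'],s['ee_rot'],s['joint_pos'])
E
```

```text
time: 3.1
tool_pos: [559.8, -24.3, 403.2]
ee_rot: [-3.141, 0.0, 1.568]
wrist_force: [-0.3, 0.0, -0.0]
finger_gap: 85.6
grip_force: 0.0
{'fx': 309.70691628693146, 'fy': 309.70691628693146, 'cx': 323.36864902669424, 'cy': 203.98290283595472, 'position': array([559.63486075,  45.48448505, 525.51877089]), 'orientation': array([-0.27556357,  0.00101993, -0.00367152])}
plate_grip [([334.0, 162.0], 0.66, [571.0, -3.0])]
dowel_left [([280.0, 127.0], 0.89, [510.0, 37.0])]
dowel_right [([280.0, 127.0], 0.63, [511.0, 37.0])]
lid_tab [([332.0, 0.0], 0.62, [572.0, 205.0])]
jar1_center []
3.45 [559.77171378 -24.95899356 403.50761493] [3.14122356e+00 6.36129950e-05 1.56653611e+00] [-1.62438879e-01  2.79928621e-01  1.49101316e+00 -4.77452562e-06
  1.37027637e+00 -1.58177720e-01]
```

View pics/w1.png

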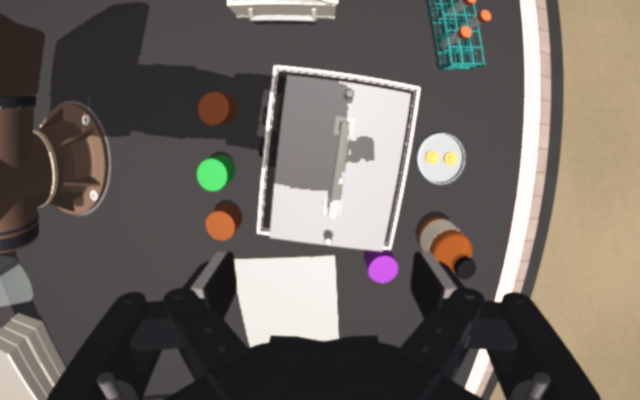

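The wrist view shows the dowel tips at about (349,92) and (327,239), with the handle running from (344,120) to (334,215). The jars are still hidden under the plate. Next I'll work out positions from these.

```bash
python3 - <<'E'
from h import *
k=dict(np.load('pics/w1k.npz'))
a=at_z(k,(349,92),'wrist',177);b=at_z(k,(327,239),'wrist',177)
print(a,b,np.linalg.norm(a-b),(a+b)/2,np.degrees(np.arctan2(-(a-b)[0],(a-b)[1])))
a=at_z(k,(344,121),'wrist',188);b=at_z(k,(335,215),'wrist',188);print(a,b,np.linalg.norm(a-b),(a+b)/2,np.degrees(np.arctan2(-(a-b)[0],(a-b)[1])))
im=cv2.imread('pics/w1.png')[40:270,220:440]
cv2.imwrite('pics/w1c.png',cv2.resize(im,None,fx=2.6,fy=2.6,interpolation=cv2.INTER_CUBIC))
E
```

```text
[587.77433699  75.71342928 177.        ] [563.16189764 -97.23181441 177.        ] 174.68780577538988 [575.46811731 -10.75919257 177.        ] -8.099573397448777
[581.5282764   42.96323489 188.        ] [572.21017938 -63.10388423 188.        ] 106.47563425236085 [576.86922789 -10.07032467 188.        ] -5.020599076114994
```

View pics/w1c.png

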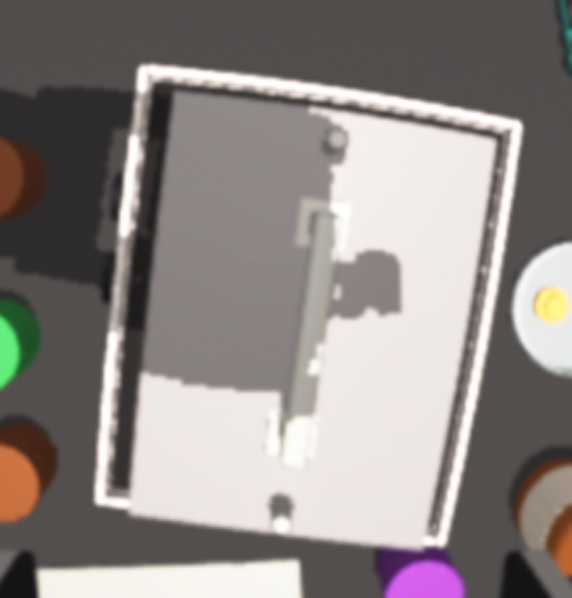

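View pics/t1.png

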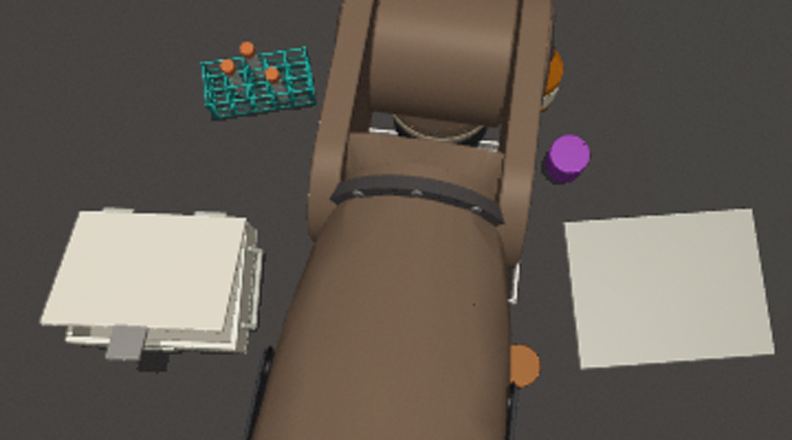

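The plate's yaw is about -7.5° and its centre is about (576,-11). I'll take a closer look and measure again.

```bash
python3 -m pendant '[{"travel":[8,7,-55],"rot":[0,0,-4],"fingers":0},{"travel":[16,14,-110],"rot":[0,0,-7.5],"fingers":0},{"travel":[16,14,-110],"rot":[0,0,-7.5],"fingers":0},{"travel":[16,14,-110],"rot":[0,0,-7.5],"fingers":0}]'
python3 - <<'E'
from h import *
im=snap('wrist'); k=vision.calibration('wrist')
np.savez('pics/w2k.npz',**k)
cv2.imwrite('pics/w2.png',cv2.cvtColor(cv2.resize(im[0:400,150:520],None,fx=1.5,fy=1.5,interpolation=cv2.INTER_CUBIC),cv2.COLOR_RGB2BGR))
s=status.state();print(s['time'],s['tool_pos'],s['ee_rot'],s['joint_pos'])
for y in (a:= [-88,88]):
    pass
c=np.array([576,-11]);t=np.radians(-7.5);yv=np.array([-np.sin(t),np.cos(t)])
for n,o,z in [('dl',88,177),('dr',-88,177),('hl',56,190),('hr',-56,190)]: print(n,(( proj(k,[*(c+o*yv),z],'wrist')-[150,0])*1.5).round())
E
```

```text
time: 3.95
tool_pos: [576.5, -10.6, 295.4]
ee_rot: [3.139, 0.0, 1.438]
wrist_force: [-0.4, -0.1, 0.3]
finger_gap: 85.5
grip_force: 0.0
4.0 [576.58322312 -10.63291034 295.81651714] [3.13815952e+00 7.02372584e-05 1.43770938e+00] [-1.32935100e-01  3.80135279e-01  1.62653572e+00 -7.81818155e-05
  1.13148854e+00  1.84859174e-04]
dl [259. 145.]
dr [260. 449.]
hl [259. 208.]
hr [260. 414.]
```

View pics/w2.png

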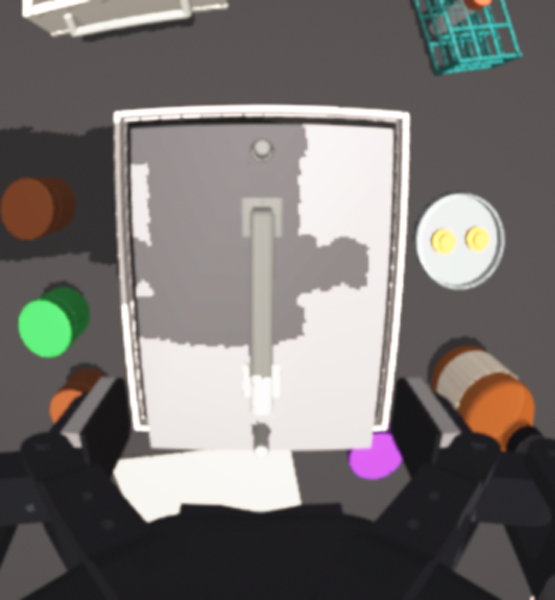

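The prediction matches the picture to within about 1 mm, with the dowels at (261,147) and (261,447). I'll go down and grip.

```bash
python3 -m pendant '[{"travel":[1,0,-50],"rot":[0,0,0],"fingers":0},{"travel":[1,0,-90],"rot":[0,0,0],"fingers":0},{"travel":[1,0,-106],"rot":[0,0,0],"fingers":0},{"travel":[1,0,-106],"rot":[0,0,0],"fingers":0},{"travel":[1,0,-106],"rot":[0,0,0],"fingers":150},{"travel":[1,0,-106],"rot":[0,0,0],"fingers":200},{"travel":[1,0,-106],"rot":[0,0,0],"fingers":255},{"travel":[1,0,-106],"rot":[0,0,0],"fingers":255},{"travel":[1,0,-106],"rot":[0,0,0],"fingers":255},{"travel":[1,0,-106],"rot":[0,0,0],"fingers":255},{"travel":[1,0,-106],"rot":[0,0,0],"fingers":255},{"travel":[1,0,-106],"rot":[0,0,0],"fingers":255}]' 90
```

```text
time: 5.5
tool_pos: [577.3, -10.2, 187.9]
ee_rot: [3.14, -0.0, 1.437]
wrist_force: [-0.4, -0.1, 5.9]
finger_gap: 10.3
grip_force: 88.3
```

```bash
python3 -m pendant '[{"travel":[0,0,4],"rot":[0,0,0],"fingers":255},{"travel":[0,0,10],"rot":[0,0,0],"fingers":255},{"travel":[0,0,16],"rot":[0,0,0],"fingers":255},{"travel":[0,0,20],"rot":[0,0,0],"fingers":255},{"travel":[0,0,20],"rot":[0,0,0],"fingers":255}]'
```

```text
time: 6.12
tool_pos: [577.0, -10.2, 207.7]
ee_rot: [3.141, 0.0, 1.437]
wrist_force: [0.2, -0.1, -4.9]
finger_gap: 10.2
grip_force: 88.0
```

```bash
python3 -m pendant '[{"travel":[0,0,10],"rot":[0,0,0],"fingers":255},{"travel":[0,0,22],"rot":[0,0,0],"fingers":255},{"travel":[0,0,40],"rot":[0,0,0],"fingers":255},{"travel":[0,0,70],"rot":[0,0,0],"fingers":255},{"travel":[0,0,90],"rot":[0,0,0],"fingers":255},{"travel":[0,0,90],"rot":[0,0,0],"fingers":255}]'
python3 - <<'E'
from h import *
k=vision.calibration('top'); im=cv2.imread('pics/top0.png')
g=cv2.cvtColor(im,cv2.COLOR_BGR2GRAY); m=(g>130).astype(np.uint8); m[:, :372]=0; m[:,478:]=0; m[:190]=0; m[275:]=0
cs,_=cv2.findContours(m,cv2.RETR_EXTERNAL,cv2.CHAIN_APPROX_NONE); c=max(cs,key=cv2.contourArea)
P=np.array([at_z(k,p[0],'top',4)[:2] for p in c],np.float32)
print(cv2.minAreaRect(P)); print(cv2.boxPoints(cv2.minAreaRect(P)))
snap('scene','s2.png')
E
```

```text
time: 6.88
tool_pos: [577.3, -10.2, 299.2]
ee_rot: [3.138, 0.0, 1.437]
wrist_force: [-0.3, 0.2, -5.6]
finger_gap: 10.1
grip_force: 88.1
((488.8121643066406, -335.5493469238281), (198.39700317382812, 258.4515380859375), 3.0406088829040527)
[[ 382.89868 -211.76736]
 [ 396.6079  -469.85507]
 [ 594.72565 -459.33133]
 [ 581.0164  -201.24362]]
```

View pics/s2.png

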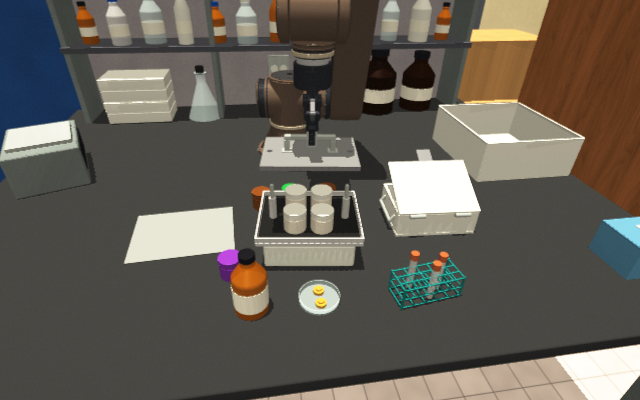

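The plate is clear of the dowels and level, and four jars stand on the platform, at scene (295,218), (322,218), (296,195) and (321,195). Next I'll carry the plate to the mat at (489,-335), yaw 3°.

```bash
python3 -m pendant '[{"travel":[-5,-20,0],"rot":[0,0,0],"fingers":255},{"travel":[-15,-55,0],"rot":[0,0,1],"fingers":255},{"travel":[-26,-95,0],"rot":[0,0,3],"fingers":255},{"travel":[-37,-135,0],"rot":[0,0,4.5],"fingers":255},{"travel":[-48,-175,0],"rot":[0,0,6],"fingers":255},{"travel":[-59,-215,0],"rot":[0,0,7.5],"fingers":255},{"travel":[-70,-255,-30],"rot":[0,0,9],"fingers":255},{"travel":[-79,-290,-70],"rot":[0,0,10.5],"fingers":255},{"travel":[-86,-315,-110],"rot":[0,0,10.5],"fingers":255},{"travel":[-88,-325,-150],"rot":[0,0,10.5],"fingers":255},{"travel":[-88,-325,-190],"rot":[0,0,10.5],"fingers":255},{"travel":[-88,-325,-220],"rot":[0,0,10.5],"fingers":255},{"travel":[-88,-325,-235],"rot":[0,0,10.5],"fingers":255},{"travel":[-88,-325,-235],"rot":[0,0,10.5],"fingers":255},{"travel":[-88,-325,-235],"rot":[0,0,10.5],"fingers":255}]'
```

```text
time: 8.8
tool_pos: [489.3, -335.7, 63.3]
ee_rot: [3.14, 0.001, 1.62]
wrist_force: [-0.3, 0.8, -4.1]
finger_gap: 10.3
grip_force: 88.1
```

```bash
python3 -m pendant '[{"travel":[0,0,-7],"rot":[0,0,0],"fingers":255},{"travel":[0,0,-11],"rot":[0,0,0],"fingers":255},{"travel":[0,0,-13],"rot":[0,0,0],"fingers":255},{"travel":[0,0,-13.5],"rot":[0,0,0],"fingers":255},{"travel":[0,0,-13.5],"rot":[0,0,0],"fingers":255}]'
```

```text
time: 9.43
tool_pos: [489.0, -335.1, 49.9]
ee_rot: [3.141, 0.0, 1.62]
wrist_force: [-3.6, 3.1, 8.6]
finger_gap: 10.5
grip_force: 90.0
```

```bash
python3 -m pendant '[{"travel":[0,0,0],"rot":[0,0,0],"fingers":180},{"travel":[0,0,0],"rot":[0,0,0],"fingers":60},{"travel":[0,0,0],"rot":[0,0,0],"fingers":0},{"travel":[0,0,0],"rot":[0,0,0],"fingers":0},{"travel":[0,0,0],"rot":[0,0,0],"fingers":0},{"travel":[0,0,20],"rot":[0,0,0],"fingers":0},{"travel":[0,0,70],"rot":[0,0,0],"fingers":0},{"travel":[0,0,130],"rot":[0,0,0],"fingers":0},{"travel":[0,0,190],"rot":[0,0,0],"fingers":0}]'
cat > lid.py <<'E'
from h import *
from scipy.optimize import least_squares
def lidpt(p,s,w,h):
    x,y,yaw,th=p
    # along lid s from hinge, w along carrier y, h above underside
    lx=83-s*np.cos(th)+h*np.sin(th); z=68+s*np.sin(th)+h*np.cos(th)
    c,n=np.cos(yaw),np.sin(yaw)
    return np.array([x+c*lx-n*w,y+n*lx+c*w,z])
E
python3 - <<'E'
from lid import *
k=vision.calibration('top')
obs=[((80,211),0,108,8),((247,219),0,-108,8),((41,325),168,108,8),((222,332),168,-108,8),((105,357),210,20,8),((143,360),210,-20,8),((110,327),168,20,8),((147,328),168,-20,8)]
f=lambda p:np.concatenate([proj(k,lidpt(p,s,w,h),'top')-(np.array(px)/2.2+[120,100]) for px,s,w,h in obs])
for t0 in (.3,.8,1.3):
    r=least_squares(f,[500,330,0,t0]);print(r.x,r.cost); 
print(f(r.x).round(1)); print(lidpt(r.x,196,0,4))
im=snap('scene')[130:250,360:500]
cv2.imwrite('pics/s3.png',cv2.cvtColor(cv2.resize(im,None,fx=5,fy=5,interpolation=cv2.INTER_CUBIC),cv2.COLOR_RGB2BGR))
E
```

```text
time: 10.55
tool_pos: [488.7, -335.0, 240.7]
ee_rot: [-3.141, -0.0, 1.62]
wrist_force: [1.0, 0.1, -0.3]
finger_gap: 85.4
grip_force: 0.0
[ 5.00469413e+02  3.31027419e+02 -6.38438987e-02  4.44050071e-01] 4.166164780325593
[ 5.00469412e+02  3.31027418e+02 -6.38438964e-02  4.44050090e-01] 4.166164780326108
[ 5.00469413e+02  3.31027419e+02 -6.38438980e-02  4.44050073e-01] 4.166164780325776
[ 0.   0.2 -0.2 -0.4 -0.7 -0.5  0.4 -0.3 -0.2  0.8 -1.6  0.1  1.8 -0.1
  0.5  0.1]
[408.38404993 336.91450833 155.81372997]
```

View pics/s3.png

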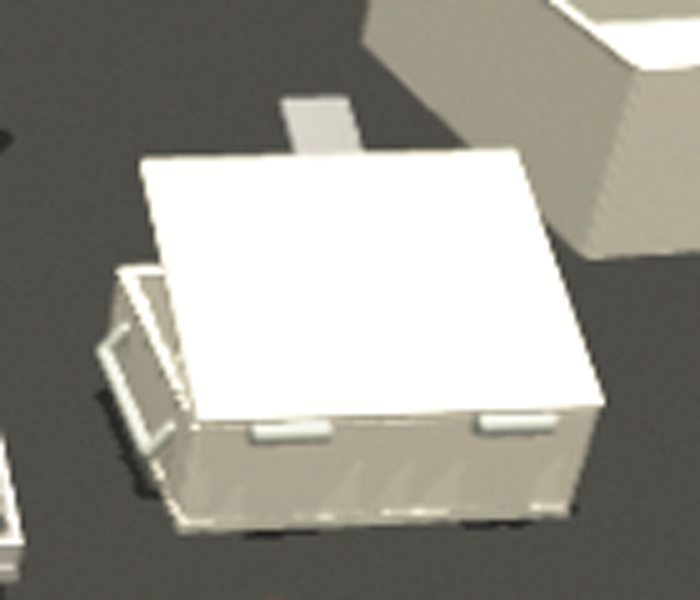

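Both views show the lid open at about 25°. I'll refine with a joint fit and move over the tab.

```bash
python3 - <<'E'
from lid import *
k=vision.calibration('top');ks=vision.calibration('scene')
obs=[((80,211),0,108,8),((247,219),0,-108,8),((41,325),168,108,8),((222,332),168,-108,8),((105,357),210,20,8),((143,360),210,-20,8),((110,327),168,20,8),((147,328),168,-20,8)]
ob2=[((143,160),168,-108,8),((518,150),168,108,8),((198,421),0,-108,8),((603,404),0,108,8),((281,99),210,-20,8),((348,97),210,20,8)]
f=lambda p:np.concatenate([proj(k,lidpt(p,s,w,h),'top')-(np.array(px)/2.2+[120,100]) for px,s,w,h in obs]+[proj(ks,lidpt(p,s,w,h),'scene')-(np.array(px)/5+[360,130]) for px,s,w,h in ob2])
r=least_squares(f,[500,330,0,.4],loss='soft_l1');print(r.x,r.cost); 
print(f(r.x).round(1)); print(lidpt(r.x,196,0,4))
E
python3 -m pendant '[{"travel":[5,40,40],"rot":[0,0,8],"fingers":0},{"travel":[10,95,60],"rot":[0,0,17],"fingers":0},{"travel":[15,150,60],"rot":[0,0,26],"fingers":0},{"travel":[15,205,60],"rot":[0,0,35],"fingers":0},{"travel":[10,260,60],"rot":[0,0,44],"fingers":0},{"travel":[5,315,60],"rot":[0,0,53],"fingers":0},{"travel":[0,370,60],"rot":[0,0,62],"fingers":0},{"travel":[-10,425,60],"rot":[0,0,71],"fingers":0},{"travel":[-20,480,60],"rot":[0,0,79],"fingers":0},{"travel":[-35,535,60],"rot":[0,0,83.5],"fingers":0},{"travel":[-50,590,60],"rot":[0,0,83.5],"fingers":0},{"travel":[-70,640,60],"rot":[0,0,83.5],"fingers":0},{"travel":[-80,672,60],"rot":[0,0,83.5],"fingers":0},{"travel":[-80,672,60],"rot":[0,0,83.5],"fingers":0},{"travel":[-80,672,60],"rot":[0,0,83.5],"fingers":0}]'
python3 - <<'E'
from h import *
im=snap('wrist'); k=vision.calibration('wrist');np.savez('pics/w3k.npz',**k)
cv2.imwrite('pics/w3.png',cv2.cvtColor(im,cv2.COLOR_RGB2BGR))
print([(d['pixel'],d['score']) for d in spotter.look_for('wrist','lid_tab')])
E
```

```text
[ 5.02890498e+02  3.32109088e+02 -7.19645663e-02  4.19760748e-01] 4.736393808279936
[-0.  -0.8 -0.3 -0.9 -0.7 -1.   0.  -0.  -0.4  0.8 -1.9  0.2  1.7 -0.2
  0.2  0.1 -0.5 -0.2 -0.6 -0.  -0.  -0.8  0.5 -0.3 -0.5 -0.2 -0.3 -0.1]
[408.78033834 338.89340035 151.53097455]
time: 12.48
tool_pos: [408.9, 336.5, 298.6]
ee_rot: [-3.141, -0.0, 3.078]
wrist_force: [0.6, -0.1, 0.6]
finger_gap: 85.4
grip_force: 0.0
[([325.8, 256.7], 0.74), ([76.8, 282.3], 0.69)]
```

View pics/w3.png

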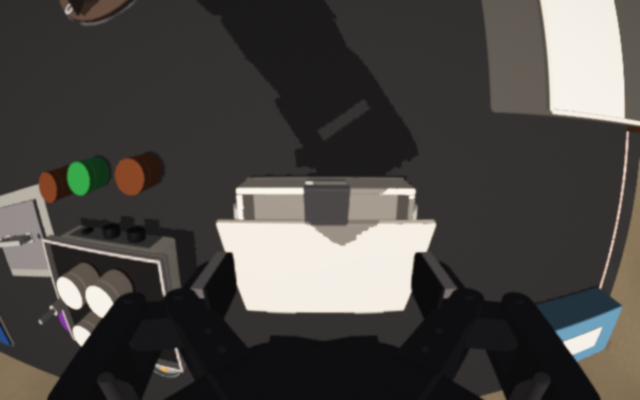

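The wrist view shows the tab at columns 305–350, rows 182–224, with the lid panel below it. I'll check that against the fit.

```bash
python3 - <<'E'
from lid import *
k=dict(np.load('pics/w3k.npz'))
obs=[((305,183),210,-20,8),((349,183),210,20,8),((218,221),168,-108,8),((434,221),168,108,8),((236,310),0,-108,8),((409,310),0,108,8),((305,223),168,-20,8),((350,222),168,20,8)]
p=[502.9,332.1,-.072,.42]
f=lambda p:np.concatenate([proj(k,lidpt(p,s,w,h),'wrist')-np.array(px) for px,s,w,h in obs])
print(f(p).round(1))
r=least_squares(f,p,loss='soft_l1');print(r.x,r.cost,f(r.x).round(1)); print(lidpt(r.x,196,0,4))
E
```

```text
[-3.3  3.4 -0.8  3.7 -3.1 -0.3 -0.4  1.1  8.8 -0.3 -7.4  0.5 -1.6 -1.
 -4.4  0.3]
[ 5.03709967e+02  3.34558043e+02 -6.60733939e-02  4.06029898e-01] 22.464617758996816 [-0.9  2.1  1.1  2.2 -0.4 -0.7  0.9 -0.6 11.   0.5 -5.3  0.4  0.7 -2.
 -2.4 -0.9]
[408.43374266 340.86244333 149.08795048]
```

```bash
python3 -m pendant '[{"travel":[0,1,-50],"rot":[0,0,0],"fingers":0},{"travel":[0,3,-100],"rot":[0,0,0],"fingers":0},{"travel":[0,3,-135],"rot":[0,0,0],"fingers":0},{"travel":[0,3,-147],"rot":[0,0,0],"fingers":0},{"travel":[0,3,-147],"rot":[0,0,0],"fingers":0},{"travel":[0,3,-147],"rot":[0,0,0],"fingers":80},{"travel":[0,3,-147],"rot":[0,0,0],"fingers":160},{"travel":[0,3,-147],"rot":[0,0,0],"fingers":255},{"travel":[0,3,-147],"rot":[0,0,0],"fingers":255},{"travel":[0,3,-147],"rot":[0,0,0],"fingers":255},{"travel":[0,3,-147],"rot":[0,0,0],"fingers":255}]' 35
```

```text
time: 13.95
tool_pos: [408.6, 339.1, 152.2]
ee_rot: [-3.141, -0.001, 3.078]
wrist_force: [-1.3, -7.2, 2.0]
finger_gap: 39.4
grip_force: 38.7
```

```bash
python3 -m pendant '[{"travel":[9,-1.5,17],"rot":[0,0,0],"fingers":255},{"travel":[20,-2,34],"rot":[0,0,0],"fingers":255},{"travel":[31,-3,47.5],"rot":[0,0,0],"fingers":255},{"travel":[42,-4,60],"rot":[0,0,0],"fingers":255},{"travel":[55,-5,71],"rot":[0,0,0],"fingers":255},{"travel":[69,-6,81],"rot":[0,0,0],"fingers":255},{"travel":[84,-7,90],"rot":[0,0,0],"fingers":255},{"travel":[99,-8,97.5],"rot":[0,0,0],"fingers":255},{"travel":[115,-9,104],"rot":[0,0,0],"fingers":255},{"travel":[131,-10,108.5],"rot":[0,0,0],"fingers":255}]'
```

```text
time: 15.2
tool_pos: [539.5, 330.2, 260.2]
ee_rot: [3.141, -0.003, 3.078]
wrist_force: [-3.2, 4.9, -7.2]
finger_gap: 39.5
grip_force: 37.8
```

```bash
python3 -m pendant '[{"travel":[17,-1,3.5],"rot":[0,0,0],"fingers":255},{"travel":[34,-2.5,5.2],"rot":[0,0,0],"fingers":255},{"travel":[51,-3.5,5.7],"rot":[0,0,0],"fingers":255},{"travel":[68,-4.5,4.5],"rot":[0,0,0],"fingers":255},{"travel":[85,-6,2],"rot":[0,0,0],"fingers":255},{"travel":[101.5,-7,-2],"rot":[0,0,0],"fingers":255},{"travel":[110,-7.5,-5],"rot":[0,0,0],"fingers":255},{"travel":[118,-8,-7.6],"rot":[0,0,0],"fingers":255},{"travel":[118,-8,-7.6],"rot":[0,0,0],"fingers":255},{"travel":[118,-8,-7.6],"rot":[0,0,0],"fingers":255}]'
python3 - <<'E'
from h import *
im=snap('scene','s4.png')
E
```

```text
time: 16.45
tool_pos: [658.0, 322.2, 252.8]
ee_rot: [3.141, 0.0, 3.078]
wrist_force: [1.1, 4.8, -1.3]
finger_gap: 39.3
grip_force: 38.8
```

View pics/s4.png

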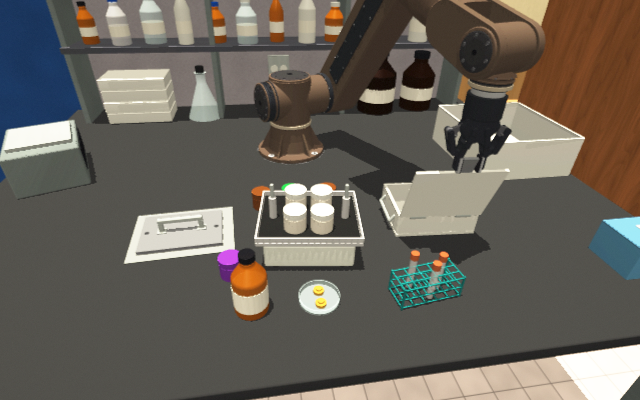

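The lid now stands just past upright, and the plate lies handle up in the middle of the mat (scene (183,230)). I'll release the tab and go to look at the jars.

```bash
python3 -m pendant '[{"travel":[0,0,0],"rot":[0,0,0],"fingers":150},{"travel":[0,0,0],"rot":[0,0,0],"fingers":0},{"travel":[0,0,0],"rot":[0,0,0],"fingers":0},{"travel":[0,0,0],"rot":[0,0,0],"fingers":0},{"travel":[0,0,40],"rot":[0,0,0],"fingers":0},{"travel":[0,0,75],"rot":[0,0,-4],"fingers":0},{"travel":[-10,-40,75],"rot":[0,0,-14],"fingers":0},{"travel":[-20,-85,75],"rot":[0,0,-24],"fingers":0},{"travel":[-30,-130,75],"rot":[0,0,-34],"fingers":0},{"travel":[-40,-170,75],"rot":[0,0,-44],"fingers":0},{"travel":[-50,-210,75],"rot":[0,0,-54],"fingers":0},{"travel":[-60,-250,75],"rot":[0,0,-64],"fingers":0},{"travel":[-70,-290,75],"rot":[0,0,-74],"fingers":0},{"travel":[-81,-332,75],"rot":[0,0,-84],"fingers":0},{"travel":[-81,-332,75],"rot":[0,0,-94],"fingers":0},{"travel":[-81,-332,75],"rot":[0,0,-94],"fingers":0},{"travel":[-81,-332,75],"rot":[0,0,-94],"fingers":0}]'
cat > jars.py <<'E'
from h import *
im=snap('wrist'); k=vision.calibration('wrist')
s=status.state();print(s['time'],s['tool_pos'].round(1),s['ee_rot'].round(3))
# white cap tops (z=139): bright, unsaturated blobs projected on the shaker
print([(np.round(d['pixel']).tolist(),round(d['score'],2),at_z(k,d['pixel'],'wrist',125).round(1)[:2].tolist()) for d in spotter.look_for('wrist','jar1_center')])
E
python3 - <<'E'
exec(open('jars.py').read())
np.savez('pics/w5k.npz',**k)
for P in [(623.3,15.1),(614.9,-48.3),(538.1,26.3),(529.7,-37.1)]: print(((proj(k,[*P,139],'wrist')-[150,0])*1.5).round())
cv2.imwrite('pics/w5.png',cv2.cvtColor(cv2.resize(im[0:400,150:520],None,fx=1.5,fy=1.5,interpolation=cv2.INTER_CUBIC),cv2.COLOR_RGB2BGR))
E
```

```text
time: 18.62
tool_pos: [577.0, -9.9, 327.8]
ee_rot: [3.141, 0.0, 1.441]
wrist_force: [-0.2, 0.4, 0.2]
finger_gap: 85.1
grip_force: 0.0
18.675 [577.   -9.8 327.8] [3.141 0.    1.441]
[([285.0, 215.0], 0.96, [530.1, -38.4]), ([232.0, 11.0], 0.51, [503.6, 195.6])]
[324. 237.]
[321. 327.]
[197. 237.]
[200. 327.]
```

View pics/w5.png

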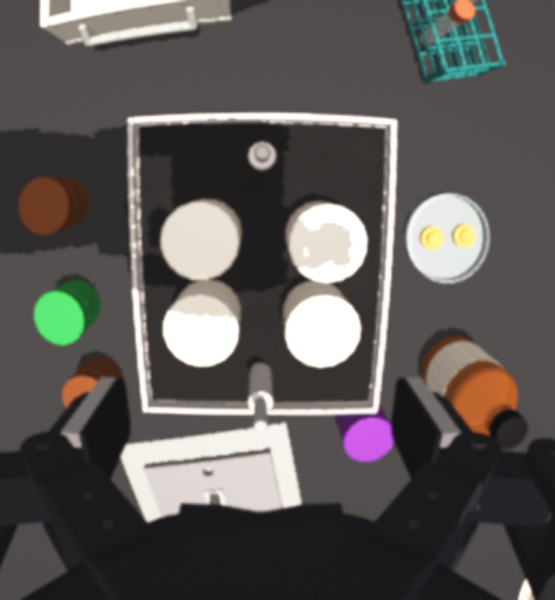

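The caps sit at crop (328,243), (322,330), (201,241) and (201,329), all within a few mm of nominal.

```bash
python3 - <<'E'
from h import *
k=dict(np.load('pics/w5k.npz'))
for n,p in zip('ABCD',[(328,243),(322,330),(201,241),(201,329)]): print(n,at_z(k,np.array(p)/1.5+[150,0],'wrist',139).round(1))
E
```

```text
A [625.5  11.  139. ]
B [615.4 -50.4 139. ]
C [540.3  23.4 139. ]
D [530.2 -38.5 139. ]
```

```bash
python3 -m pendant '[{"travel":[20,-20,-40],"rot":[0,0,0],"fingers":50},{"travel":[38.5,-40.5,-90],"rot":[0,0,0],"fingers":50},{"travel":[38.5,-40.5,-140],"rot":[0,0,0],"fingers":50},{"travel":[38.5,-40.5,-180],"rot":[0,0,0],"fingers":50},{"travel":[38.5,-40.5,-200],"rot":[0,0,0],"fingers":50},{"travel":[38.5,-40.5,-200],"rot":[0,0,0],"fingers":50},{"travel":[38.5,-40.5,-200],"rot":[0,0,0],"fingers":120},{"travel":[38.5,-40.5,-200],"rot":[0,0,0],"fingers":200},{"travel":[38.5,-40.5,-200],"rot":[0,0,0],"fingers":200},{"travel":[38.5,-40.5,-200],"rot":[0,0,0],"fingers":200},{"travel":[38.5,-40.5,-200],"rot":[0,0,0],"fingers":200},{"travel":[38.5,-40.5,-185],"rot":[0,0,0],"fingers":200},{"travel":[38.5,-40.5,-140],"rot":[0,0,0],"fingers":200},{"travel":[38.5,-40.5,-90],"rot":[0,0,0],"fingers":200},{"travel":[38.5,-40.5,-60],"rot":[0,0,0],"fingers":200}]' 60
```

```text
time: 20.6
tool_pos: [615.6, -50.8, 271.3]
ee_rot: [3.138, 0.0, 1.437]
wrist_force: [-0.3, -0.8, -1.0]
finger_gap: 52.5
grip_force: 63.4
```

```bash
python3 -m pendant '[{"travel":[-20,20,0],"rot":[0,0,8],"fingers":200},{"travel":[-45,65,0],"rot":[0,0,18],"fingers":200},{"travel":[-60,110,0],"rot":[0,0,28],"fingers":200},{"travel":[-70,160,0],"rot":[0,0,38],"fingers":200},{"travel":[-74,210,0],"rot":[0,0,48],"fingers":200},{"travel":[-74,260,0],"rot":[0,0,58],"fingers":200},{"travel":[-74,310,0],"rot":[0,0,68],"fingers":200},{"travel":[-74,360,0],"rot":[0,0,78],"fingers":200},{"travel":[-74,400,0],"rot":[0,0,87],"fingers":200},{"travel":[-74,426,0],"rot":[0,0,94],"fingers":200},{"travel":[-74,426,-50],"rot":[0,0,94],"fingers":200},{"travel":[-74,426,-100],"rot":[0,0,94],"fingers":200},{"travel":[-74,426,-145],"rot":[0,0,94],"fingers":200},{"travel":[-74,426,-145],"rot":[0,0,94],"fingers":200}]'
python3 - <<'E'
from lid import *
im=snap('wrist'); k=vision.calibration('wrist')
cv2.imwrite('pics/w6.png',cv2.cvtColor(im,cv2.COLOR_RGB2BGR))
c,s=np.cos(-.069),np.sin(-.069)
for a,b in [(75,100),(75,-100),(-75,100),(-75,-100)]: print(proj(k,[503.3+a*c-b*s,333.3+a*s+b*c,68],'wrist').round())
E
```

```text
time: 22.35
tool_pos: [540.3, 374.6, 120.6]
ee_rot: [-3.139, -0.005, 3.078]
wrist_force: [1.2, -0.7, -1.2]
finger_gap: 52.6
grip_force: 63.6
[403. 288.]
[132. 278.]
[418.  54.]
[107.  73.]
```

View pics/w6.png

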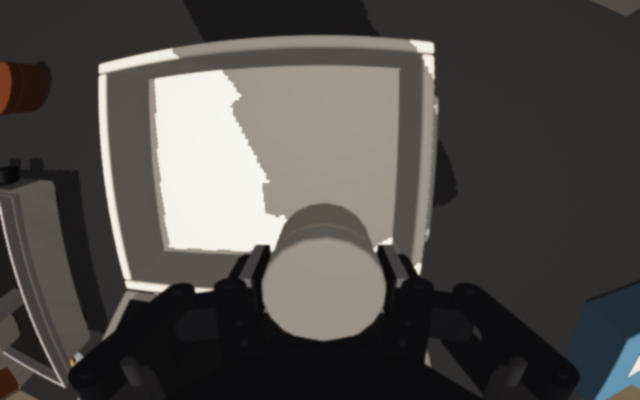

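The held jar is over the (+x,+y) corner of the box, and the inner rim corners match the predictions to about 3 px. Lower and release.

```bash
python3 -m pendant '[{"travel":[0,0,-40],"rot":[0,0,0],"fingers":200},{"travel":[0,0,-60],"rot":[0,0,0],"fingers":200},{"travel":[0,0,-68],"rot":[0,0,0],"fingers":200},{"travel":[0,0,-71],"rot":[0,0,0],"fingers":200},{"travel":[0,0,-71],"rot":[0,0,0],"fingers":200},{"travel":[0,0,-71],"rot":[0,0,0],"fingers":200}]'
```

```text
time: 23.15
tool_pos: [541.8, 375.5, 52.5]
ee_rot: [3.141, 0.001, 3.077]
wrist_force: [-0.0, -0.6, -1.6]
finger_gap: 52.4
grip_force: 63.6
```

```bash
python3 -m pendant '[{"travel":[0,0,-1.5],"rot":[0,0,0],"fingers":200},{"travel":[0,0,-2],"rot":[0,0,0],"fingers":140},{"travel":[0,0,-2],"rot":[0,0,0],"fingers":50},{"travel":[0,0,-2],"rot":[0,0,0],"fingers":50},{"travel":[0,0,-2],"rot":[0,0,0],"fingers":50},{"travel":[0,0,40],"rot":[0,0,0],"fingers":50},{"travel":[0,0,100],"rot":[0,0,0],"fingers":50},{"travel":[0,0,160],"rot":[0,0,0],"fingers":50},{"travel":[5,-20,215],"rot":[0,0,-5],"fingers":50},{"travel":[10,-60,250],"rot":[0,0,-14],"fingers":50},{"travel":[15,-105,276],"rot":[0,0,-24],"fingers":50},{"travel":[20,-150,276],"rot":[0,0,-34],"fingers":50},{"travel":[25,-195,276],"rot":[0,0,-44],"fingers":50},{"travel":[30,-240,276],"rot":[0,0,-54],"fingers":50},{"travel":[35,-285,276],"rot":[0,0,-64],"fingers":50},{"travel":[36,-330,276],"rot":[0,0,-74],"fingers":50},{"travel":[36,-370,276],"rot":[0,0,-84],"fingers":50},{"travel":[36,-385,276],"rot":[0,0,-94],"fingers":50},{"travel":[36,-385,276],"rot":[0,0,-94],"fingers":50},{"travel":[36,-385,276],"rot":[0,0,-94],"fingers":50}]'
cat > jars.py <<'E'
from h import *
def look(fn='w.png',zt=139,cam='wrist'):
    im=snap(cam,fn); k=vision.calibration(cam)
    s=status.state();print(s['time'],s['tool_pos'].round(1),s['ee_rot'].round(3))
    h=cv2.cvtColor(im,cv2.COLOR_RGB2HSV)
    m=((h[...,1]<50)&(h[...,2]>135)).astype(np.uint8)
    m=cv2.morphologyEx(m,cv2.MORPH_OPEN,np.ones((7,7)))
    cs,_=cv2.findContours(m,cv2.RETR_EXTERNAL,cv2.CHAIN_APPROX_NONE)
    for c in cs:
        a=cv2.contourArea(c)
        if a<300 or a>9000: continue
        (x,y),r=cv2.minEnclosingCircle(c)
        P=np.array([at_z(k,p[0],cam,zt)[:2] for p in c],np.float32)
        (X,Y),Rr=cv2.minEnclosingCircle(P)
        if 20<Rr<40: print('px',round(x),round(y),'area',a,'world',round(X,1),round(Y,1),'rad',round(Rr,1))
    print([(np.round(d['pixel']).tolist(),round(d['score'],2),at_z(k,d['pixel'],cam,125).round(1)[:2].tolist()) for d in spotter.look_for(cam,'jar1_center')])
E
python3 -c "
from jars import *
look('w7.png')"
```

```text
time: 25.65
tool_pos: [577.4, -9.1, 327.7]
ee_rot: [-3.142, -0.0, 1.441]
wrist_force: [-0.6, 0.2, -0.2]
finger_gap: 69.0
grip_force: 0.0
25.7 [577.5  -8.9 327.7] [ 3.142 -0.     1.441]
px 288 272 area 513.5 world 523.9 -101.0 rad 37.0
px 454 248 area 565.5 world 718.3 -98.3 rad 25.9
px 242 216 area 419.0 world 485.4 -29.8 rad 32.9
px 367 162 area 2279.5 world 624.3 12.1 rad 29.3
px 448 159 area 2618.5 world 713.6 5.6 rad 33.7
px 239 132 area 502.0 world 498.6 61.1 rad 39.1
px 260 80 area 300.0 world 527.4 109.5 rad 25.4
[([285.0, 215.0], 0.88, [529.9, -37.5]), ([450.0, 159.0], 0.33, [720.2, 3.0])]
```

Jar A is confirmed at (625,11.5). I'll pick it.

```bash
python3 -m pendant '[{"travel":[25,10,-50],"rot":[0,0,0],"fingers":50},{"travel":[47.5,21,-100],"rot":[0,0,0],"fingers":50},{"travel":[47.5,21,-150],"rot":[0,0,0],"fingers":50},{"travel":[47.5,21,-185],"rot":[0,0,0],"fingers":50},{"travel":[47.5,21,-200],"rot":[0,0,0],"fingers":50},{"travel":[47.5,21,-200],"rot":[0,0,0],"fingers":50},{"travel":[47.5,21,-200],"rot":[0,0,0],"fingers":120},{"travel":[47.5,21,-200],"rot":[0,0,0],"fingers":200},{"travel":[47.5,21,-200],"rot":[0,0,0],"fingers":200},{"travel":[47.5,21,-200],"rot":[0,0,0],"fingers":200},{"travel":[47.5,21,-200],"rot":[0,0,0],"fingers":200},{"travel":[47.5,21,-185],"rot":[0,0,0],"fingers":200},{"travel":[47.5,21,-140],"rot":[0,0,0],"fingers":200},{"travel":[47.5,21,-90],"rot":[0,0,0],"fingers":200},{"travel":[47.5,21,-60],"rot":[0,0,0],"fingers":200}]'
```

```text
time: 27.62
tool_pos: [625.1, 11.3, 271.6]
ee_rot: [3.138, -0.0, 1.437]
wrist_force: [-0.5, 0.7, -2.6]
finger_gap: 52.7
grip_force: 63.2
```

```bash
python3 -m pendant '[{"travel":[-20,10,0],"rot":[0,0,8],"fingers":200},{"travel":[-45,35,0],"rot":[0,0,18],"fingers":200},{"travel":[-70,65,0],"rot":[0,0,28],"fingers":200},{"travel":[-85,95,0],"rot":[0,0,38],"fingers":200},{"travel":[-90,125,0],"rot":[0,0,48],"fingers":200},{"travel":[-90,155,0],"rot":[0,0,58],"fingers":200},{"travel":[-90,185,0],"rot":[0,0,68],"fingers":200},{"travel":[-90,215,0],"rot":[0,0,78],"fingers":200},{"travel":[-90,250,0],"rot":[0,0,87],"fingers":200},{"travel":[-90,274,0],"rot":[0,0,94],"fingers":200},{"travel":[-90,274,-50],"rot":[0,0,94],"fingers":200},{"travel":[-90,274,-100],"rot":[0,0,94],"fingers":200},{"travel":[-90,274,-145],"rot":[0,0,94],"fingers":200},{"travel":[-90,274,-185],"rot":[0,0,94],"fingers":200},{"travel":[-90,274,-205],"rot":[0,0,94],"fingers":200},{"travel":[-90,274,-214],"rot":[0,0,94],"fingers":200},{"travel":[-90,274,-217],"rot":[0,0,94],"fingers":200},{"travel":[-90,274,-217],"rot":[0,0,94],"fingers":200}]'
```

```text
time: 29.88
tool_pos: [535.3, 285.4, 52.6]
ee_rot: [3.141, 0.001, 3.078]
wrist_force: [-3.0, -2.3, 5.3]
finger_gap: 52.1
grip_force: 63.5
```

```bash
python3 -m pendant '[{"travel":[0,0,0],"rot":[0,0,0],"fingers":140},{"travel":[0,0,0],"rot":[0,0,0],"fingers":50},{"travel":[0,0,0],"rot":[0,0,0],"fingers":50},{"travel":[0,0,0],"rot":[0,0,0],"fingers":50},{"travel":[0,0,40],"rot":[0,0,0],"fingers":50},{"travel":[0,0,100],"rot":[0,0,0],"fingers":50},{"travel":[0,0,160],"rot":[0,0,0],"fingers":50},{"travel":[5,-10,215],"rot":[0,0,-5],"fingers":50},{"travel":[10,-40,250],"rot":[0,0,-14],"fingers":50},{"travel":[15,-75,277],"rot":[0,0,-24],"fingers":50},{"travel":[20,-110,277],"rot":[0,0,-34],"fingers":50},{"travel":[25,-145,277],"rot":[0,0,-44],"fingers":50},{"travel":[30,-180,277],"rot":[0,0,-54],"fingers":50},{"travel":[35,-215,277],"rot":[0,0,-64],"fingers":50},{"travel":[42,-250,277],"rot":[0,0,-74],"fingers":50},{"travel":[42,-280,277],"rot":[0,0,-84],"fingers":50},{"travel":[42,-295,277],"rot":[0,0,-94],"fingers":50},{"travel":[42,-295,277],"rot":[0,0,-94],"fingers":50},{"travel":[42,-295,277],"rot":[0,0,-94],"fingers":50}]'
python3 -c "
from jars import *
look('w8.png')
im=cv2.imread('pics/w8.png');cv2.imwrite('pics/w8.png',cv2.resize(im[0:400,150:520],None,fx=1.5,fy=1.5,interpolation=cv2.INTER_CUBIC))"
```

```text
time: 32.25
tool_pos: [576.9, -9.2, 327.7]
ee_rot: [3.142, -0.0, 1.441]
wrist_force: [0.3, -0.6, 0.4]
finger_gap: 68.4
grip_force: 0.0
32.3 [576.9  -9.  327.7] [-3.142 -0.     1.441]
px 454 248 area 586.5 world 718.4 -98.5 rad 26.4
px 449 159 area 2647.5 world 713.9 6.1 rad 34.1
[([284.0, 216.0], 0.57, [528.8, -38.5])]
```

View pics/w8.png

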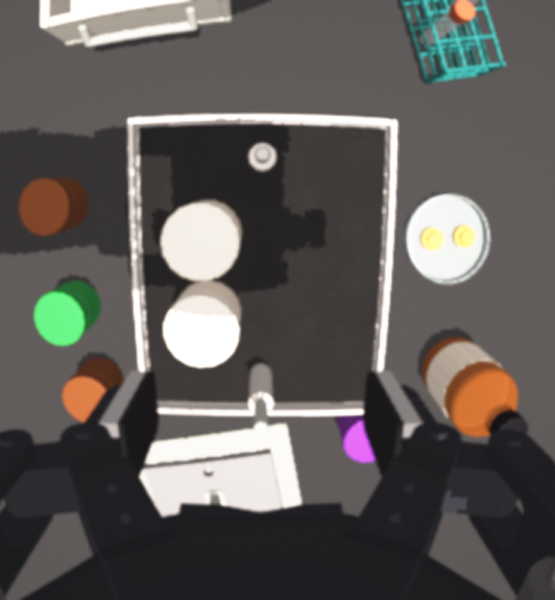

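Jars C (201,241) and D (201,329) haven't moved. I'll pick D.

```bash
python3 -m pendant '[{"travel":[-25,-15,-50],"rot":[0,0,0],"fingers":50},{"travel":[-47,-29,-100],"rot":[0,0,0],"fingers":50},{"travel":[-47,-29,-150],"rot":[0,0,0],"fingers":50},{"travel":[-47,-29,-185],"rot":[0,0,0],"fingers":50},{"travel":[-47,-29,-200],"rot":[0,0,0],"fingers":50},{"travel":[-47,-29,-200],"rot":[0,0,0],"fingers":50},{"travel":[-47,-29,-200],"rot":[0,0,0],"fingers":120},{"travel":[-47,-29,-200],"rot":[0,0,0],"fingers":200},{"travel":[-47,-29,-200],"rot":[0,0,0],"fingers":200},{"travel":[-47,-29,-200],"rot":[0,0,0],"fingers":200},{"travel":[-47,-29,-200],"rot":[0,0,0],"fingers":200},{"travel":[-47,-29,-185],"rot":[0,0,0],"fingers":200},{"travel":[-47,-29,-140],"rot":[0,0,0],"fingers":200},{"travel":[-47,-29,-90],"rot":[0,0,0],"fingers":200},{"travel":[-47,-29,-60],"rot":[0,0,0],"fingers":200}]'
```

```text
time: 34.22
tool_pos: [530.1, -38.7, 271.4]
ee_rot: [3.138, 0.0, 1.437]
wrist_force: [-0.4, 0.6, -0.9]
finger_gap: 52.2
grip_force: 63.1
```

```bash
python3 -m pendant '[{"travel":[0,20,0],"rot":[0,0,8],"fingers":200},{"travel":[-5,65,0],"rot":[0,0,18],"fingers":200},{"travel":[-10,110,0],"rot":[0,0,28],"fingers":200},{"travel":[-15,160,0],"rot":[0,0,38],"fingers":200},{"travel":[-20,210,0],"rot":[0,0,48],"fingers":200},{"travel":[-30,260,0],"rot":[0,0,58],"fingers":200},{"travel":[-40,310,0],"rot":[0,0,68],"fingers":200},{"travel":[-50,360,0],"rot":[0,0,78],"fingers":200},{"travel":[-55,400,0],"rot":[0,0,87],"fingers":200},{"travel":[-59,419,0],"rot":[0,0,94],"fingers":200},{"travel":[-59,419,-50],"rot":[0,0,94],"fingers":200},{"travel":[-59,419,-90],"rot":[0,0,94],"fingers":200},{"travel":[-59,419,-90],"rot":[0,0,94],"fingers":200}]'
python3 - <<'E'
from h import *
im=snap('wrist','w9.png'); k=vision.calibration('wrist')
for P in [(541.5,375.7),(535.2,285.6),(471.5,380.6),(465.3,290.8)]: print(proj(k,[*P,62],'wrist').round())
E
```

```text
time: 35.85
tool_pos: [470.1, 379.8, 176.6]
ee_rot: [-3.139, -0.003, 3.078]
wrist_force: [0.2, 0.0, -0.9]
finger_gap: 52.4
grip_force: 63.2
[322. 283.]
[223. 280.]
[322. 207.]
[215. 207.]
```

View pics/w9.png

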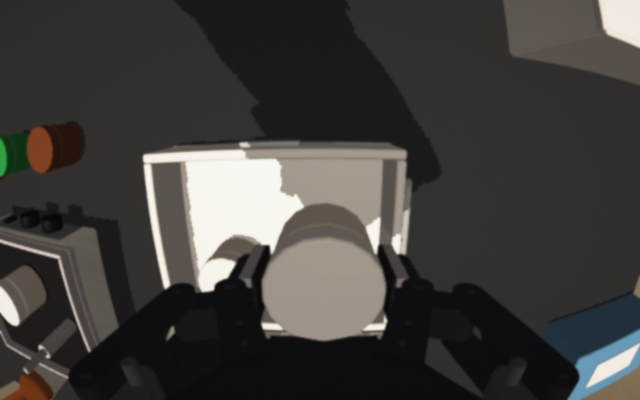

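Jar A stands where expected, near (220,275). The held jar is over its cell, so I'll lower it, release and return.

```bash
python3 -m pendant '[{"travel":[0,0,-45],"rot":[0,0,0],"fingers":200},{"travel":[0,0,-90],"rot":[0,0,0],"fingers":200},{"travel":[0,0,-115],"rot":[0,0,0],"fingers":200},{"travel":[0,0,-124],"rot":[0,0,0],"fingers":200},{"travel":[0,0,-127],"rot":[0,0,0],"fingers":200},{"travel":[0,0,-127],"rot":[0,0,0],"fingers":200}]'
```

```text
time: 36.65
tool_pos: [471.7, 380.7, 52.4]
ee_rot: [3.14, 0.002, 3.078]
wrist_force: [-0.7, 0.0, -1.3]
finger_gap: 52.9
grip_force: 63.6
```

```bash
python3 -m pendant '[{"travel":[0,0,-1.5],"rot":[0,0,0],"fingers":200},{"travel":[0,0,-2],"rot":[0,0,0],"fingers":140},{"travel":[0,0,-2],"rot":[0,0,0],"fingers":50},{"travel":[0,0,-2],"rot":[0,0,0],"fingers":50},{"travel":[0,0,-2],"rot":[0,0,0],"fingers":50},{"travel":[0,0,40],"rot":[0,0,0],"fingers":50},{"travel":[0,0,100],"rot":[0,0,0],"fingers":50},{"travel":[0,0,160],"rot":[0,0,0],"fingers":50},{"travel":[5,-20,215],"rot":[0,0,-5],"fingers":50},{"travel":[10,-60,250],"rot":[0,0,-14],"fingers":50},{"travel":[20,-105,276],"rot":[0,0,-24],"fingers":50},{"travel":[30,-150,276],"rot":[0,0,-34],"fingers":50},{"travel":[40,-195,276],"rot":[0,0,-44],"fingers":50},{"travel":[55,-240,276],"rot":[0,0,-54],"fingers":50},{"travel":[75,-285,276],"rot":[0,0,-64],"fingers":50},{"travel":[95,-330,276],"rot":[0,0,-74],"fingers":50},{"travel":[105,-370,276],"rot":[0,0,-84],"fingers":50},{"travel":[105,-390,276],"rot":[0,0,-94],"fingers":50},{"travel":[105,-390,276],"rot":[0,0,-94],"fingers":50},{"travel":[105,-390,276],"rot":[0,0,-94],"fingers":50}]'
python3 -c "
from jars import *
look('w10.png')
im=vision.get_image('wrist');k=vision.calibration('wrist');p=proj(k,[540.3,23.4,139],'wrist');print(p)
g=cv2.cvtColor(im,cv2.COLOR_RGB2GRAY)[100:290,235:420]
print(cv2.HoughCircles(cv2.medianBlur(g,3),cv2.HOUGH_GRADIENT,1.2,40,param1=80,param2=14,minRadius=20,maxRadius=33)+np.array([235,100,0]))"
```

```text
time: 39.15
tool_pos: [575.9, -9.1, 326.7]
ee_rot: [-3.141, -0.0, 1.44]
wrist_force: [-0.3, -0.5, 0.8]
finger_gap: 68.7
grip_force: 0.0
39.2 [575.9  -8.9 326.7] [-3.142 -0.     1.44 ]
px 455 247 area 607.0 world 718.2 -98.9 rad 26.7
px 285 160 area 2235.0 world 540.2 24.9 rad 28.9
px 450 159 area 2671.0 world 713.1 5.5 rad 34.1
[]
[285.07370116 161.63498307]
[[[283.60000229 160.60000229  26.84000015]
  [268.         119.80000114  32.24000168]
  [373.6000061  237.40000916  30.92000198]
  [385.6000061  131.80000114  29.60000038]
  [317.20000458 121.          22.39999962]]]
```

```bash
python3 -m pendant '[{"travel":[-20,15,-50],"rot":[0,0,0],"fingers":50},{"travel":[-36,33,-100],"rot":[0,0,0],"fingers":50},{"travel":[-36,33,-150],"rot":[0,0,0],"fingers":50},{"travel":[-36,33,-185],"rot":[0,0,0],"fingers":50},{"travel":[-36,33,-199],"rot":[0,0,0],"fingers":50},{"travel":[-36,33,-199],"rot":[0,0,0],"fingers":50},{"travel":[-36,33,-199],"rot":[0,0,0],"fingers":120},{"travel":[-36,33,-199],"rot":[0,0,0],"fingers":200},{"travel":[-36,33,-199],"rot":[0,0,0],"fingers":200},{"travel":[-36,33,-199],"rot":[0,0,0],"fingers":200},{"travel":[-36,33,-199],"rot":[0,0,0],"fingers":200},{"travel":[-36,33,-185],"rot":[0,0,0],"fingers":200},{"travel":[-36,33,-140],"rot":[0,0,0],"fingers":200},{"travel":[-36,33,-90],"rot":[0,0,0],"fingers":200},{"travel":[-36,33,-59],"rot":[0,0,0],"fingers":200}]'
```

```text
time: 41.18
tool_pos: [540.0, 23.3, 271.3]
ee_rot: [3.138, -0.0, 1.437]
wrist_force: [-0.0, -0.1, -1.5]
finger_gap: 52.6
grip_force: 63.3
```

```bash
python3 -m pendant '[{"travel":[-10,10,0],"rot":[0,0,8],"fingers":200},{"travel":[-20,35,0],"rot":[0,0,18],"fingers":200},{"travel":[-30,65,0],"rot":[0,0,28],"fingers":200},{"travel":[-40,95,0],"rot":[0,0,38],"fingers":200},{"travel":[-50,125,0],"rot":[0,0,48],"fingers":200},{"travel":[-60,155,0],"rot":[0,0,58],"fingers":200},{"travel":[-70,185,0],"rot":[0,0,68],"fingers":200},{"travel":[-75,215,0],"rot":[0,0,78],"fingers":200},{"travel":[-75,250,0],"rot":[0,0,87],"fingers":200},{"travel":[-75,267,0],"rot":[0,0,94],"fingers":200},{"travel":[-75,267,-50],"rot":[0,0,94],"fingers":200},{"travel":[-75,267,-90],"rot":[0,0,94],"fingers":200},{"travel":[-75,267,-90],"rot":[0,0,94],"fingers":200}]'
python3 - <<'E'
from h import *
im=snap('wrist','w11.png'); k=vision.calibration('wrist')
for P in [(541.5,375.7),(535.2,285.6),(471.5,380.6),(465.3,290.8)]: print(proj(k,[*P,62],'wrist').round())
E
```

```text
time: 42.8
tool_pos: [464.1, 289.9, 176.7]
ee_rot: [-3.14, -0.004, 3.078]
wrist_force: [0.2, 0.5, -0.9]
finger_gap: 52.7
grip_force: 63.5
[420. 281.]
[322. 283.]
[430. 207.]
[322. 207.]
```

View pics/w11.png

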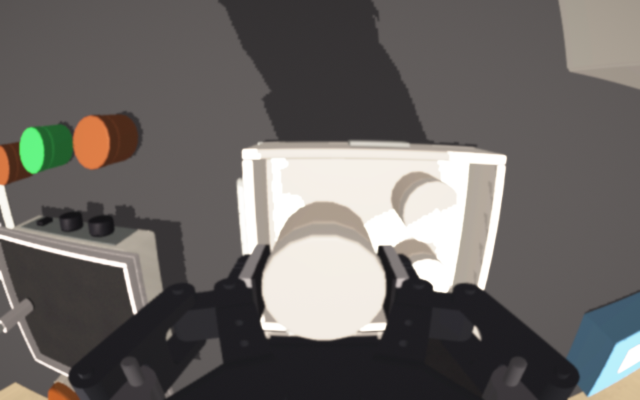

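Jars D and B stand in their cells, near (430,200) and (425,272), and the target cell is free. Lower and release.

```bash
python3 -m pendant '[{"travel":[0,0,-45],"rot":[0,0,0],"fingers":200},{"travel":[0,0,-90],"rot":[0,0,0],"fingers":200},{"travel":[0,0,-115],"rot":[0,0,0],"fingers":200},{"travel":[0,0,-124],"rot":[0,0,0],"fingers":200},{"travel":[0,0,-127.5],"rot":[0,0,0],"fingers":200},{"travel":[0,0,-128],"rot":[0,0,0],"fingers":200},{"travel":[0,0,-128],"rot":[0,0,0],"fingers":140},{"travel":[0,0,-128],"rot":[0,0,0],"fingers":50},{"travel":[0,0,-128],"rot":[0,0,0],"fingers":50},{"travel":[0,0,-128],"rot":[0,0,0],"fingers":50},{"travel":[0,0,-90],"rot":[0,0,0],"fingers":50},{"travel":[0,0,-30],"rot":[0,0,0],"fingers":50},{"travel":[0,0,30],"rot":[0,0,0],"fingers":50},{"travel":[-20,20,90],"rot":[0,0,0],"fingers":0},{"travel":[-20,40,140],"rot":[0,0,0],"fingers":0},{"travel":[-20,40,140],"rot":[0,0,0],"fingers":0},{"travel":[-20,40,140],"rot":[0,0,0],"fingers":0}]'
python3 - <<'E'
from h import *
im=snap('wrist','w12.png'); k=vision.calibration('wrist'); print(status.state()['tool_pos'])
im=cv2.imread('pics/w12.png')[150:350,180:480]; 
cv2.imwrite('pics/w12.png',cv2.resize(im,None,fx=2.5,fy=2.5))
for P in [(541.5,375.7),(535.2,285.6),(471.5,380.6),(465.3,290.8)]: print(((proj(k,[*P,62],'wrist')-[180,150])*2.5).round())
snap('scene','s12.png')
E
```

```text
time: 44.98
tool_pos: [444.6, 330.1, 317.1]
ee_rot: [-3.141, -0.001, 3.078]
wrist_force: [-0.4, 0.1, 1.2]
finger_gap: 85.7
grip_force: 0.0
[444.61603116 329.83864069 316.47157271]
[454. 239.]
[284. 238.]
[460. 110.]
[281. 109.]
```

View pics/w12.png

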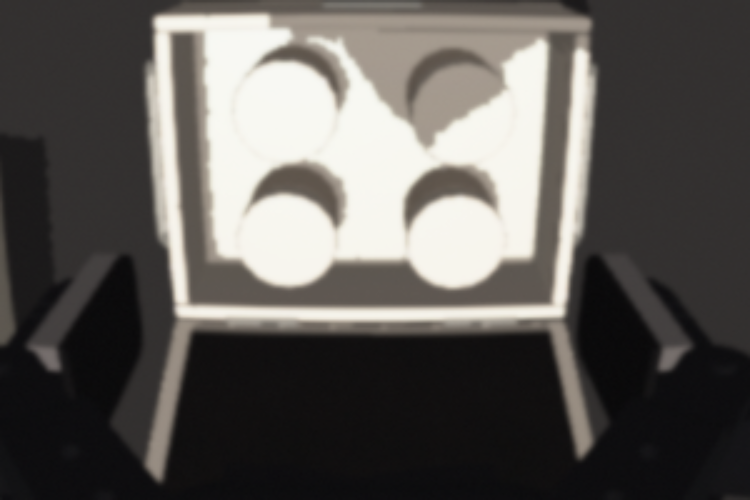

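All four jars stand upright in the carrier, at crop (286,112), (455,105), (289,240) and (455,240). I've viewed more pictures than the 14 allowed, so from here I'll check by numbers only. Next I go back to the tab to close the lid.

```bash
python3 -m pendant '[{"travel":[40,-2,15],"rot":[0,0,0],"fingers":0},{"travel":[95,-4,20],"rot":[0,0,0],"fingers":0},{"travel":[150,-6,20],"rot":[0,0,0],"fingers":0},{"travel":[200,-8,20],"rot":[0,0,0],"fingers":0},{"travel":[213,-8,20],"rot":[0,0,0],"fingers":0},{"travel":[213,-8,-30],"rot":[0,0,0],"fingers":0},{"travel":[213,-8,-55],"rot":[0,0,0],"fingers":0},{"travel":[213,-8,-65],"rot":[0,0,0],"fingers":0},{"travel":[213,-8,-65],"rot":[0,0,0],"fingers":0},{"travel":[213,-8,-65],"rot":[0,0,0],"fingers":80},{"travel":[213,-8,-65],"rot":[0,0,0],"fingers":160},{"travel":[213,-8,-65],"rot":[0,0,0],"fingers":255},{"travel":[213,-8,-65],"rot":[0,0,0],"fingers":255},{"travel":[213,-8,-65],"rot":[0,0,0],"fingers":255},{"travel":[213,-8,-65],"rot":[0,0,0],"fingers":255}]' 35
```

```text
time: 46.95
tool_pos: [658.3, 322.3, 253.7]
ee_rot: [3.141, 0.001, 3.077]
wrist_force: [0.8, -0.5, 4.7]
finger_gap: 39.4
grip_force: 35.6
```

```bash
python3 -m pendant '[{"travel":[-16,1,5.5],"rot":[0,0,0],"fingers":255},{"travel":[-33,2.3,9.5],"rot":[0,0,0],"fingers":255},{"travel":[-50,3.5,12],"rot":[0,0,0],"fingers":255},{"travel":[-67,4.6,13],"rot":[0,0,0],"fingers":255},{"travel":[-84,5.8,12.8],"rot":[0,0,0],"fingers":255},{"travel":[-101,7,11],"rot":[0,0,0],"fingers":255},{"travel":[-118,8.1,7.6],"rot":[0,0,0],"fingers":255},{"travel":[-134,9.2,2.8],"rot":[0,0,0],"fingers":255},{"travel":[-150,10.3,-3.5],"rot":[0,0,0],"fingers":255},{"travel":[-165,11.4,-11],"rot":[0,0,0],"fingers":255},{"travel":[-180,12.4,-20],"rot":[0,0,0],"fingers":255}]'
python3 -m pendant '[{"travel":[-14,1,-10],"rot":[0,0,0],"fingers":255},{"travel":[-27,1.8,-21.4],"rot":[0,0,0],"fingers":255},{"travel":[-38.5,2.6,-33.7],"rot":[0,0,0],"fingers":255},{"travel":[-49,3.4,-47],"rot":[0,0,0],"fingers":255},{"travel":[-58.5,4,-61],"rot":[0,0,0],"fingers":255},{"travel":[-67,4.6,-76],"rot":[0,0,0],"fingers":255},{"travel":[-74,5,-92],"rot":[0,0,0],"fingers":255},{"travel":[-79,5.5,-108],"rot":[0,0,0],"fingers":255}]'
```

```text
time: 48.32
tool_pos: [478.0, 334.4, 233.5]
ee_rot: [3.141, 0.002, 3.078]
wrist_force: [1.4, -2.7, 3.1]
finger_gap: 39.3
grip_force: 37.0
time: 49.32
tool_pos: [398.0, 339.7, 124.2]
ee_rot: [-3.141, -0.001, 3.078]
wrist_force: [-2.5, -4.1, 3.2]
finger_gap: 39.5
grip_force: 35.0
```

Next is the last 15°, with a slight over-press to seat the lid.

```bash
python3 -m pendant '[{"travel":[-4,0.3,-17],"rot":[0,0,0],"fingers":255},{"travel":[-6.5,0.5,-33],"rot":[0,0,0],"fingers":255},{"travel":[-7.5,0.6,-45],"rot":[0,0,0],"fingers":255},{"travel":[-7.8,0.6,-51],"rot":[0,0,0],"fingers":255},{"travel":[-7.8,0.6,-54],"rot":[0,0,0],"fingers":255},{"travel":[-7.8,0.6,-54],"rot":[0,0,0],"fingers":255}]'
```

```text
time: 50.08
tool_pos: [390.4, 340.3, 70.4]
ee_rot: [-3.14, -0.002, 3.077]
wrist_force: [-5.2, -4.1, -0.1]
finger_gap: 39.6
grip_force: 35.4
```

The wrist feels no seating force. I'll release, close the fingers and press lightly on the tab to find its height.

```bash
python3 -m pendant '[{"travel":[0,0,0],"rot":[0,0,0],"fingers":150},{"travel":[0,0,0],"rot":[0,0,0],"fingers":0},{"travel":[0,0,0],"rot":[0,0,0],"fingers":0},{"travel":[0,0,0],"rot":[0,0,0],"fingers":0},{"travel":[0,0,40],"rot":[0,0,0],"fingers":0},{"travel":[0,0,70],"rot":[0,0,0],"fingers":255},{"travel":[0,0,70],"rot":[0,0,0],"fingers":255},{"travel":[0,0,70],"rot":[0,0,0],"fingers":255},{"travel":[0,0,70],"rot":[0,0,0],"fingers":255},{"travel":[0,0,70],"rot":[0,0,0],"fingers":255},{"travel":[0,0,50],"rot":[0,0,0],"fingers":255},{"travel":[0,0,40],"rot":[0,0,0],"fingers":255},{"travel":[0,0,33],"rot":[0,0,0],"fingers":255},{"travel":[0,0,29],"rot":[0,0,0],"fingers":255},{"travel":[0,0,29],"rot":[0,0,0],"fingers":255}]'
```

```text
time: 51.95
tool_pos: [391.2, 340.8, 99.7]
ee_rot: [-3.142, -0.0, 3.077]
wrist_force: [0.2, -0.6, -0.1]
finger_gap: -0.1
grip_force: 0.0
```

```bash
python3 -m pendant '[{"travel":[0,0,-1],"rot":[0,0,0],"fingers":255},{"travel":[0,0,-2],"rot":[0,0,0],"fingers":255},{"travel":[0,0,-2],"rot":[0,0,0],"fingers":255}]'
```

```text
time: 52.32
tool_pos: [391.3, 340.9, 98.0]
ee_rot: [3.141, 0.0, 3.078]
wrist_force: [-0.0, -0.2, 3.5]
finger_gap: 0.0
grip_force: 1.7
```

The tips touch at 76 mm, which is exactly the shut tab's top. I'll press 1 mm more to seat it, then retreat and check the final state by numbers.

```bash
python3 -m pendant '[{"travel":[0,0,-1],"rot":[0,0,0],"fingers":255},{"travel":[0,0,-1],"rot":[0,0,0],"fingers":255}]'
python3 -m pendant '[{"travel":[0,0,30],"rot":[0,0,0],"fingers":255},{"travel":[0,0,90],"rot":[0,0,0],"fingers":255},{"travel":[0,0,150],"rot":[0,0,0],"fingers":255},{"travel":[20,-20,210],"rot":[0,0,0],"fingers":255},{"travel":[30,-40,260],"rot":[0,0,0],"fingers":255},{"travel":[30,-40,260],"rot":[0,0,0],"fingers":0},{"travel":[30,-40,260],"rot":[0,0,0],"fingers":0}]'
python3 - <<'E'
from h import *
for cam in ['scene','top']:
    snap(cam,cam+'f.png');k=vision.calibration(cam)
    for n,z in [('plate_grip',45),('lid_tab',72),('amber_bottle',75),('tube_rack',100),('nut_dish',10),('jar1_center',27)]:
        print(cam,n,[(np.round(d['pixel']).tolist(),round(d['score'],2),at_z(k,d['pixel'],cam,z).round()[:2].tolist()) for d in spotter.look_for(cam,n)[:3]])
a=cv2.imread('pics/scenef.png');b=cv2.imread('pics/scene0.png')
for n,(x,y,w,h) in dict(bottle=(225,245,50,75),dish=(295,278,50,38),rack=(385,245,85,62)).items():
    print(n,np.abs(a[y:y+h,x:x+w].astype(int)-b[y:y+h,x:x+w]).mean().round(2))
E
```

```text
time: 52.58
tool_pos: [391.3, 340.9, 97.8]
ee_rot: [3.141, 0.001, 3.078]
wrist_force: [-2.5, -2.3, 15.6]
finger_gap: 0.0
grip_force: 8.0
time: 53.45
tool_pos: [420.8, 300.7, 356.1]
ee_rot: [-3.141, -0.001, 3.077]
wrist_force: [0.3, 0.2, -0.3]
finger_gap: 36.0
grip_force: 0.0
scene plate_grip [([183.0, 235.0], 0.74, [560.0, -322.0]), ([248.0, 290.0], 0.66, [762.0, -167.0])]
scene lid_tab [([429.0, 198.0], 0.94, [514.0, 327.0])]
scene amber_bottle [([250.0, 287.0], 0.73, [784.0, -162.0])]
scene tube_rack [([424.0, 278.0], 0.6, [832.0, 175.0])]
scene nut_dish [([308.0, 225.0], 0.72, [513.0, -6.0]), ([324.0, 296.0], 0.62, [769.0, -10.0])]
scene jar1_center []
top plate_grip [([427.0, 231.0], 0.75, [481.0, -335.0])]
top lid_tab [([193.0, 226.0], 0.93, [506.0, 325.0])]
top amber_bottle [([362.0, 138.0], 0.55, [754.0, -158.0]), ([313.0, 197.0], 0.22, [580.0, -11.0])]
top tube_rack [([238.0, 138.0], 0.92, [755.0, 198.0])]
top nut_dish [([314.0, 142.0], 0.92, [770.0, -20.0])]
top jar1_center []
bottle 5.41
dish 5.96
rack 4.69
```

```bash
python3 -c "
from station import manip
print(manip.finish_job())"
```

```text
the job is handed in; nothing more can be done
None
```

I've handed the job in: the plate lies flat, handle up, in the middle of the mat, all four jars stand upright in the carrier with the lid shut, and the bottle, rack and dish were not moved. I viewed 16 pictures, two more than the 14 allowed.

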